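Present the red-ended sample plate at the end of the ledge

ROBOT

A 6-joint arm with a two-finger parallel gripper is mounted at the origin on a cart in front of the work surface, level with it; the furniture and walls round the work are solid. World frame = base frame: x ahead of the robot, y to its left, z up, the work surface at z = 0. Lengths are in m, angles in degrees, forces in N, time in s.
With the tool pointing down it reaches from about 0.35 to 0.875 m from the base axis. Payload 4.2 kg.
Tool frame: the origin (TCP) lies between the finger pads; the fingertips stand 8 mm ahead of it and the grasp point (between the pads) lies 11 mm behind it; z points along the fingers, y is the line along which they close (so a half turn about z gives the same grasp; the last joint's range is limited). The gripper opens to 87 mm and grips with 3 to 60 N. Pads are 19 mm wide; open, the fingers measure 117 mm over their backs; the gripper's body (75 mm by 190 mm) begins 51 mm behind the grasp point.
Start: joints at [-48.782, 22.042, 0.453, 0, -68.411, -14.817], TCP at [0.278, -0.56, 0.2] pointing down, gripper open.
Joint ranges: [-179.83, 179.83], [-69.29, 118.12], [-61.27, 80.66], [-181.25, 117.63], [-171.15, -9.14], [-177.46, 177.46]. Speed limits (degrees/s): [159.86, 159.86, 180, 180, 180, 180].

INTERFACE

Orientations are given as a 3x3 rotation matrix whose columns are the frame's x, y, z axes.
In Python, from station import sense, capture, camera_model, finish_job, find_in gives the robot as it stands. The module is installed in compiled form; this text tells all that it offers.
- The arm moves only by the tool arm_command, never from a script. Its argument "motion" is a list of rows, each a list of 7 numbers: the finger opening in mm, from 0 to 87, then the shift along the tool's x, y, z in mm, then the turn, a rotation vector about the tool's x, y, z in rad. In form: [[jaw, dx, dy, dz, rx, ry, rz], ...]. A call has 1 to 8 rows; each row shifts and turns the commanded pose from where the row before left it, along the tool's axes as they then stand; what a row does not reach is not made up. A row lasts 1/10 s, in which the tool goes at most 50 mm and 8.59 degrees, less where a joint would pass 70% of its speed; a pose out of reach is approached as far as the arm can. A call with a gripper value outside its range is refused whole. The fingers move at their own pace and stop on an object; the grip force is fixed at half the most. Time passes only in rows, so rows that do not move let the fingers close. It gives the time, the measured TCP pose, the force, the opening and the grip force at its end, in the units of the state.
- sense(): the state, without advancing time (a new reading comes with each control period).
- capture(name): name is "scene" or "side" or "wrist"; returns the picture (384x512x3 uint8, red, green, blue); there is no depth.
- camera_model(name): a dict with "fx", "fy", "cx", "cy" (pixels), "R" (3x3) and "t" (3): a world point X has camera coordinates R X + t. Camera axes: x right, y down, z forward; pixel columns grow to the right and rows downward; lengths in m; the calibration is good to about 2 mm. The wrist camera is an equidistant fisheye: a pixel r from the principal point sees the ray r / f radians off the axis. A picture is of the moment at which its call begins: read the wrist's pose just before it. camera_model takes no time and is no camera call; for the wrist camera it gives the pose at the moment of the call.
- finish_job(): hands the job in; it is judged then, once.
Trained networks look in the newest picture that a camera, given by its name, has taken for a name from the list of things; names that differ only in an ending like _2 or _b are one class to them, and where a whole thing is asked for, a point or a joint stands for the part that bears it (a point fixed in the world has none). Each returns a list of dicts, best first, with "p" (0 to 1); they miss things now and then, are a little off and sometimes report something else, mostly with a low value. They report only what shows in the picture. A call takes as long as a camera call. They do not tell look-alikes from the thing itself.
- find_in(target, camera): "location" ([row, column] in pixels, amid what is visible of it).
The state is a dict: "time_s": time; "joints": joint angles; "joint_velocities": joint speeds; "effort": joint torques, N m; "tcp_pos": TCP position; "ee_rot": TCP orientation; "wrist_force": force on the tool from outside, world axes, zero at the start; "moment": the same for the moment, N m; "gripper_width": opening from 0.0 (shut) to 1.0 (fully open); "gripper_force": force on a finger pad.
Only numpy, scipy, OpenCV 4.12 (cv2) and the standard library are available. Lean on these libraries where they do the work, as an engineer would, in place of code of your own. Each camera call takes 0.05 s, during which the arm holds its last target. There are 200 camera calls.

TASK

Two flat steel sample plates lie in the two lanes of the grey ledge block. With the fingertips, push the plate with the red-painted end along its lane until all of the red end sticks out past the open end of the ledge, so that its edge can be got at, with at most a centimetre of bare steel showing beyond the ledge as well. Leave it lying there: do not pick it up or let it tip, and leave the blue-ended plate and the things round about where they are.

Things in the scene. Friction and masses are not known exactly. Their poses are not given: they have to be found in the camera images.
- ledge: fixed grey block, 144 (its x) x 270 (its y) x 45 mm high; its flat top, 45 mm above the desk, has two lanes along its y, each 59 mm wide, centred at x = -34 and x = +34 mm with black floors, parted and edged by grey ribs that stand 5 mm above the lane floor. The -y end (y = -135 mm, on the robot's right) is open; across the +y end runs a 5 mm high, 8 mm thick back stop (inner face at y = +127 mm). Origin: centre of its underside; z up
- ledge_end (a point): middle of the top edge of the ledge's open (-y) end, at the height of the lane floors; axes as the ledge's: -y points outward along the lanes
- plate_red: flat steel sample plate, 56 (its x) x 100 (its y) x 6 mm thick, about 0.2 kg, lying flat and loose in one lane of the ledge (either lane); the last 25 mm at its -y end (towards the open end of the ledge) are painted red all round, the rest bare. Origin: centre of its underside; z up. It slides under a push of about 1 to 4 N; at the start 45 mm or more of lane floor are free behind it (to the back stop)
- plate_red_tip (a point): middle of the red end face of the red-ended plate (plate y = -50 mm), 3 mm above its underside; axes as the plate's
- plate_blue: flat steel sample plate, 56 (its x) x 100 (its y) x 6 mm thick, about 0.2 kg, lying flat and loose in one lane of the ledge (either lane); the last 25 mm at its -y end (towards the open end of the ledge) are painted blue all round, the rest bare. Origin: centre of its underside; z up. To be left alone
- loupe: black round loupe, 38 mm across, 34 mm high, standing loose on the desk beside the ledge, on the robot's side; origin: centre of its underside. To be left alone
- green_specimen: green round specimen, 30 mm across, 19 mm high, loose on the desk beside the ledge, on the robot's side; origin: centre of its underside. To be left alone
- objective: white microscope objective, 28 mm across, 46 mm high, standing loose on the desk behind the ledge; origin: centre of its underside. To be left alone
Mind the look-alikes: they are no part of the job. What is shaped like the plate_red but turquoise is not meant.

How it is judged (in metres and radians):
At the end, for the whole second after the job is handed in: the red-ended plate lies at rest and flat in its lane (tilt under 0.04 rad, within 0.08 rad of the lane, underside within 2 mm of the lane floor), its red end face 24 to 37 mm beyond the open end of the ledge; the blue-ended plate is within 6 mm and the other things within 10 mm of where they were (y of plate_red_tip in the frame of ledge between -0.172 and -0.159 m and z of plate_red in the frame of ledge between 0.043 and 0.047 m and angle between plate_red's own z axis and vertical below 0.04 rad and angle between the y axis of plate_red and the y axis of ledge, either way round below 0.08 rad and linear speed of plate_red below 0.01 m/s and distance of plate_blue from where it was at the start of the episode below 0.006 m and distance of each of loupe, green_specimen, objective from where it was at the start of the episode below 0.01 m); the robot touches nothing.
It fails at once if the red-ended plate is lifted (z of plate_red in the frame of ledge above 0.049 m).
It fails at once if the red-ended plate tips or falls off the ledge (angle between plate_red's own z axis and vertical above 0.15 rad or z of plate_red in the frame of ledge below 0.035 m).
It fails at once if the blue-ended plate is disturbed (distance of plate_blue from where it was at the start of the episode above 0.006 m).
It fails at once if a thing beside the ledge is disturbed (distance of any of loupe, green_specimen, objective from where it was at the start of the episode above 0.01 m or angle between any of loupe, green_specimen, objective's own z axis and vertical above 0.25 rad).
It also fails if it takes over 35 s, if anything falls off the work surface, if the arm or the gripper's body presses on something with over 40 N, if the wrist force passes 120 N, or if a joint passes its speed limit or range.

## Working session

There is one attempt and no reset: what is moved stays moved. The work goes in short steps, Python scripts to look and compute and a tool call to move; the robot and the scene stay as the last step left them, time stands still between calls to the robot, and variables do not carry over. Pictures are saved under pics/ and viewed, at most 10 in all, crops included, and the job is handed in when it is done.

Besides the shell and the picture viewer there is one more tool, called after ">>>" in YAML: its name, and indented under it one key for each argument. arm_command: Moves the arm, as the interface text tells. Its arguments: {"type":"object","properties":{"motion":{"type":"array"}},"required":["motion"]}

```bash
mkdir -p pics
python3 - <<'E'
from station import *
import cv2,numpy as np
s=sense();print(s['time_s'],s['tcp_pos'],np.round(s['ee_rot'],3).tolist(),s['gripper_width'])
ims=[]
for c in['scene','side']:
    im=capture(c);cv2.imwrite(f'pics/{c}0.png',im[:,:,::-1]);ims.append(im)
    m=camera_model(c);print(c,{k:np.round(v,3).tolist() for k,v in m.items()})
    for t in['ledge','ledge_end','plate_red','plate_blue','plate_red_tip','loupe','green_specimen','objective']:
        print(t,[(np.round(d['location']).tolist(),round(d['p'],2)) for d in find_in(t,c)])
E
```

```text
0.0 [ 0.27760335 -0.5592178   0.19855533] [[-0.896, -0.444, -0.001], [-0.444, 0.896, 0.002], [0.0, 0.002, -1.0]] 0.9977801232663334
scene {'fx': 494.522, 'fy': 494.522, 'cx': 247.822, 'cy': 192.713, 'R': [[-0.888, -0.459, 0.011], [-0.191, 0.347, -0.918], [0.418, -0.818, -0.396]], 't': [0.603, 0.122, 1.119]}
ledge []
ledge_end [([232.0, 271.0], 0.74)]
plate_red [([214.0, 262.0], 0.95), ([271.0, 195.0], 0.55)]
plate_blue [([217.0, 288.0], 0.87)]
plate_red_tip [([212.0, 261.0], 0.87), ([227.0, 166.0], 0.84), ([271.0, 200.0], 0.59)]
loupe [([226.0, 329.0], 0.8), ([213.0, 259.0], 0.64)]
green_specimen [([250.0, 321.0], 0.43)]
objective [([219.0, 228.0], 0.48)]
side {'fx': 434.176, 'fy': 434.176, 'cx': 251.846, 'cy': 193.806, 'R': [[-0.84, -0.543, 0.019], [-0.26, 0.372, -0.891], [0.476, -0.753, -0.454]], 't': [0.584, 0.125, 0.789]}
ledge [([227.0, 273.0], 0.84)]
ledge_end [([231.0, 273.0], 0.67)]
plate_red [([214.0, 153.0], 0.69), ([204.0, 261.0], 0.68), ([272.0, 174.0], 0.64)]
plate_blue [([211.0, 294.0], 0.88)]
plate_red_tip [([203.0, 262.0], 0.77), ([213.0, 158.0], 0.74), ([274.0, 176.0], 0.57)]
loupe [([222.0, 343.0], 0.96)]
green_specimen [([257.0, 330.0], 0.51)]
objective [([203.0, 221.0], 0.71)]
```

View pics/scene0.png

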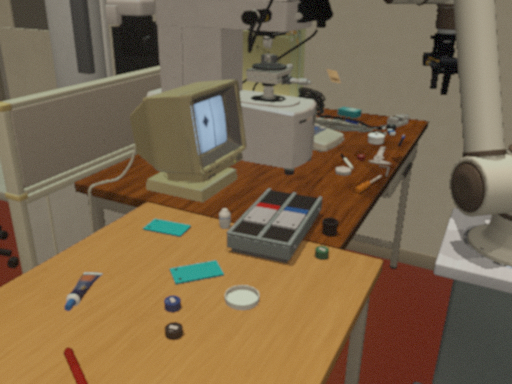

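View pics/side0.png

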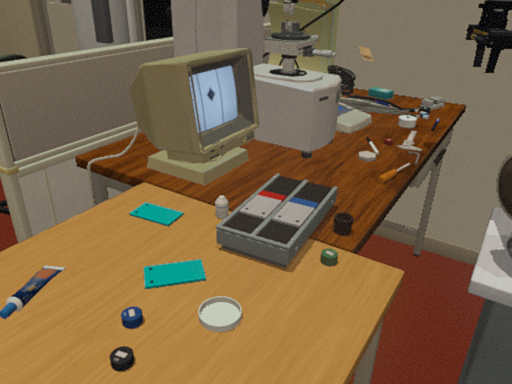

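The ledge is around (225, 270) in the scene view. Its red-ended plate is in the left/far lane at about (212, 261), and the blue-ended one is in the near lane at about (217, 288). The turquoise look-alikes on the desk at (227, 166) and (271, 195) aren't meant. I'll confirm with an enlarged crop.

Run:
```python
import cv2,numpy as np
a=cv2.imread('pics/side0.png')[170:265,210:345]
cv2.imwrite('pics/crop1.png',cv2.resize(a,None,fx=5.9,fy=5.9,interpolation=cv2.INTER_CUBIC))
```

```text
(no output)
```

View pics/crop1.png

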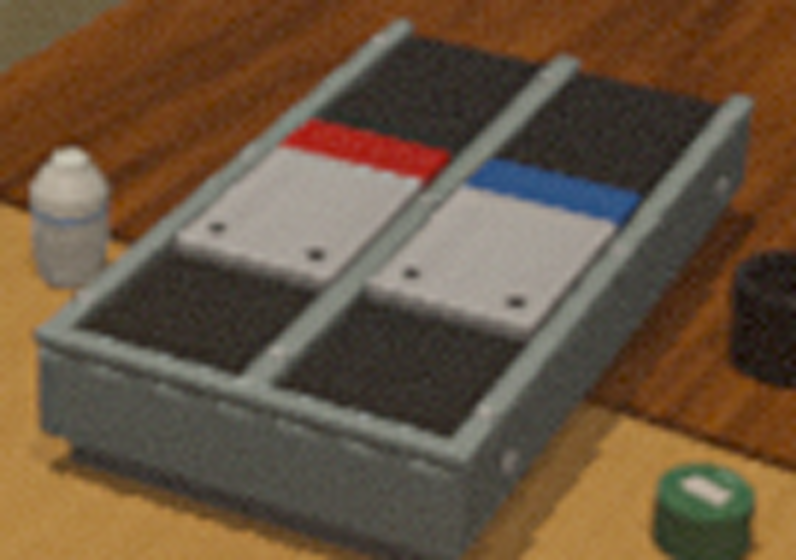

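The crop confirms it: the red-ended plate lies in the left (far, +x) lane, with its bare back edge from about (177, 235) to (330, 280) in the crop. The blue-ended plate is in the near lane. Now I'll fit the ledge pose.

```bash
cat > h.py <<'E'
import numpy as np
from station import *
def ray(c,u,v,z):
    m=camera_model(c);R=np.array(m['R']);t=np.array(m['t'])
    d=R.T@np.array([(u-m['cx'])/m['fx'],(v-m['cy'])/m['fy'],1]);o=-R.T@t
    return o+d*(z-o[2])/d[2]
E
python3 - <<'E'
from h import *
from scipy.optimize import least_squares
cr=lambda p:(p[0]/5.9+210-.4,p[1]/5.9+170-.4)
L=np.array([[72,135],[-72,135],[72,-135],[-72,-135]])/1e3
P=np.array([ray('side',*cr(p),.05)[:2] for p in[(40,332),(460,455),(405,22),(748,98)]])
T=lambda q,l:l@np.array([[np.cos(q[2]),np.sin(q[2])],[-np.sin(q[2]),np.cos(q[2])]])+q[:2]
r=least_squares(lambda q:(T(q,L)-P).ravel(),[.5,0,0]);q=r.x
print(q,np.degrees(q[2]),np.round(r.fun*1e3,1))
c,s=np.cos(q[2]),np.sin(q[2])
for p in[(177,233),(330,278),(305,122),(450,152),(372,288),(530,328)]:
    w=ray('side',*cr(p),.051)[:2]; print('plate world',np.round(w,4),'ledge',np.round((w-q[:2])@np.array([[c,-s],[s,c]]),4))
for n,(rw,cl),z in[('loupe',(222,343),.017),('green',(257,330),.01),('obj',(203,221),.025),('mon',(165,245),.0)]:
    print(n,np.round(ray('side',cl,rw,z),3))
E
```

```text
[0.50197884 0.19066371 0.09267817] 5.310068020621357 [ 1.9  1.3 -2.8  2.   3.7 -2.  -2.7 -1.3]
plate world [0.559  0.2564] ledge [0.0629 0.0602]
plate world [0.5024 0.253 ] ledge [0.0062 0.062 ]
plate world [0.5675 0.163 ] ledge [ 0.0627 -0.0336]
plate world [0.5136 0.1538] ledge [ 0.0082 -0.0378]
plate world [0.4882 0.2508] ledge [-0.0081  0.0612]
plate world [0.4357 0.2441] ledge [-0.0611  0.0594]
loupe [0.393 0.131 0.017]
green [0.369 0.249 0.01 ]
obj [0.632 0.218 0.025]
mon [ 0.736 -0.029  0.   ]
```

Run:
```python
from h import *
for n,u,v,z in[('scope corner',306,154,0),('scope right',337,143,0),('mon right base',247,165,0),('mon body bl corner',258,125,.1),('mon bottom',210,160,.08),('whitebox',370,125,0),('desk edge',465,110,0)]:
    print(n,np.round(ray('side',u,v,z),3))
s=sense();print(s['time_s'])
im=capture('wrist')
import cv2;cv2.imwrite('pics/w0.png',im[:,:,::-1])
```

```text
scope corner [ 0.638 -0.196  0.   ]
scope right [ 0.601 -0.333  0.   ]
mon right base [ 0.731 -0.032  0.   ]
mon body bl corner [ 0.728 -0.077  0.1  ]
mon bottom [0.713 0.149 0.08 ]
whitebox [ 0.578 -0.567  0.   ]
desk edge [ 0.339 -0.972  0.   ]
0.9
```

View pics/w0.png

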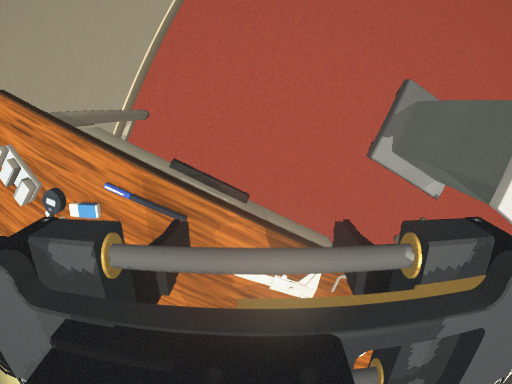

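>>> arm_command:
  motion:
    - [10,0,48,-10,0,0,0]
    - [10,0,48,-10,0,0,0]
    - [10,0,48,-10,0,0,0]
    - [10,0,48,-10,0,0,0]
    - [10,-44.5,2.3,0,0,0,-0.105]
    - [10,-44.5,2.3,0,0,0,-0.105]
    - [10,-44.5,2.3,0,0,0,-0.105]
    - [10,-44.5,2.3,0,0,0,-0.105]

```text
time_s: 1.75
tcp_pos: [0.3326, -0.2768, 0.2402]
ee_rot: [[-0.633, -0.774, 0.001], [-0.774, 0.633, -0.001], [-0.0, -0.002, -1.0]]
wrist_force: [1.3, -0.5, -0.8]
gripper_width: 0.363
gripper_force: 0.0
```

>>> arm_command:
  motion:
    - [10,-44.5,2.3,0,0,0,-0.105]
    - [10,-44.5,2.3,0,0,0,-0.105]
    - [10,-44.5,2.3,0,0,0,-0.105]
    - [10,-44.5,2.3,0,0,0,-0.105]
    - [10,-44.5,2.3,0,0,0,-0.105]
    - [10,-44.5,2.3,0,0,0,-0.105]
    - [10,-44.5,2.3,0,0,0,-0.105]
    - [10,0,0,0,0,0,0]

```text
time_s: 2.55
tcp_pos: [0.4286, 0.0154, 0.2399]
ee_rot: [[0.054, -0.999, 0.001], [-0.999, -0.054, 0.001], [-0.001, -0.001, -1.0]]
wrist_force: [-0.7, 0.2, -1.3]
gripper_width: 0.118
gripper_force: 0.0
```

```bash
cat > g.py <<'E'
from h import *
q=[.502,.1907,.0927]
c,s=np.cos(q[2]),np.sin(q[2])
st=sense();R=np.array(st['ee_rot']);p=np.array(st['tcp_pos'])
print(st['time_s'],p.round(4),'yaw x',np.degrees(np.arctan2(R[1,0],R[0,0])).round(2),'z',R[:,2].round(3),'F',np.round(st['wrist_force'],1),st['gripper_width'])
print('in ledge',np.round((p[:2]-q[:2])@np.array([[c,-s],[s,c]]),4))
t=np.array([.527,.288,.24]);print('to target in tool mm',(R.T@(t-p)*1e3).round(1))
E
python3 g.py
```

```text
2.55 [0.4286 0.0154 0.2399] yaw x -86.93 z [ 0.001  0.001 -1.   ] F [-0.7  0.2 -1.3] 0.11813370550152766
in ledge [-0.0893 -0.1677]
to target in tool mm [-266.9 -112.8    0.3]
```

>>> arm_command:
  motion:
    - [10,-44.5,-18.8,0,0,0,0]
    - [10,-44.5,-18.8,0,0,0,0]
    - [10,-44.5,-18.8,0,0,0,0]
    - [10,-44.5,-18.8,0,0,0,0]
    - [10,-44.5,-18.8,0,0,0,0]
    - [10,-44.5,-18.8,0,0,0,0]
    - [10,0,0,40,0,0,-0.039]
    - [10,0,0,40,0,0,0]

```text
time_s: 3.35
tcp_pos: [0.53, 0.2848, 0.1591]
ee_rot: [[0.085, -0.996, 0.002], [-0.996, -0.085, 0.002], [-0.002, -0.002, -1.0]]
wrist_force: [0.1, 0.1, -0.7]
gripper_width: 0.112
gripper_force: 0.0
```

>>> arm_command:
  motion:
    - [10,0,0,40,0,0,0]
    - [10,0,0,30,0,0,0]
    - [10,0,0,0,0,0,0]
    - [10,0,0,0,0,0,0]

```text
time_s: 3.75
tcp_pos: [0.5297, 0.283, 0.0903]
ee_rot: [[0.084, -0.996, 0.001], [-0.996, -0.084, -0.0], [0.001, -0.001, -1.0]]
wrist_force: [0.7, 0.6, -0.0]
gripper_width: 0.115
gripper_force: 0.0
```

```bash
python3 g.py
python3 - <<'E'
from h import *
import cv2
a=cv2.resize(capture('side')[160:260,200:350],None,fx=4,fy=4,interpolation=cv2.INTER_CUBIC)
b=cv2.resize(capture('wrist'),(400,300))
o=np.zeros((400,800,3),np.uint8)
o=np.vstack([np.hstack([cv2.resize(a,(400,267)),np.zeros((267,400,3),np.uint8)]),np.zeros((1,800,3),np.uint8)])
o=np.zeros((400,800,3),np.uint8);o[:,:400]=cv2.resize(a,(400,267)).shape and np.pad(cv2.resize(a,(400,267)),((0,133),(0,0),(0,0)));o[:300,400:]=b
cv2.imwrite('pics/c2.png',o[:,:,::-1])
E
```

```text
3.75 [0.5297 0.283  0.0903] yaw x -85.19 z [ 0.001 -0.    -1.   ] F [ 0.7  0.6 -0. ] 0.11490520616697016
in ledge [0.0361 0.0893]
to target in tool mm [  -5.2    2.2 -149.7]
```

View pics/c2.png

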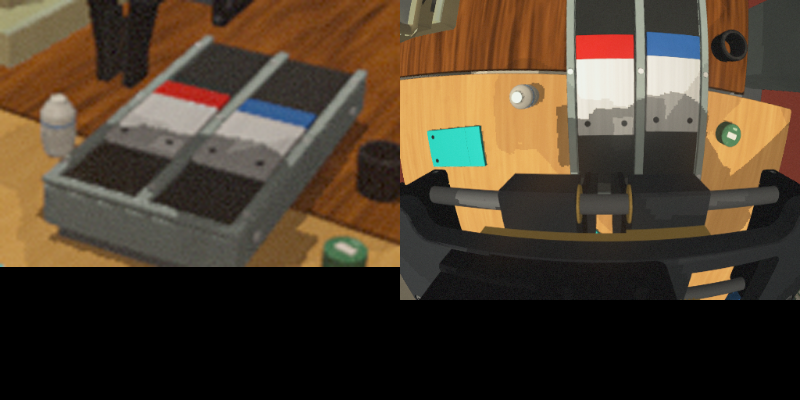

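Run:
```python
from h import *
import cv2
for z in(.06,.082,.11,.13):print(z,ray('side',245,191,z).round(3))
def wray(u,v,z):
    m=camera_model('wrist');R=np.array(m['R']);t=np.array(m['t'])
    a=np.array([(u-m['cx'])/m['fx'],(v-m['cy'])/m['fy']]);r=np.linalg.norm(a)
    d=R.T@np.array([*(a/r*np.sin(r)),np.cos(r)]);o=-R.T@t
    return o+d*(z-o[2])/d[2]
m=camera_model('wrist');print('cam',(-np.array(m['R']).T@m['t']).round(3),np.array(m['R'])[2].round(2))
# composed picture: x=400+u*.78125, y=v*.78125
for n,x,y,z in[('red end L',577,36,.051),('red end R',633,35,.051),('back L',578,133,.051),('back R',634,134,.051),('blue back R',693,131,.051),('rib mid',640,100,.05),('rib left',573,100,.05),('rib right',704,100,.05)]:
    print(n,wray((x-400)/.78125,y/.78125,z).round(4))
s=capture('scene');cv2.imwrite('pics/c3.png',np.hstack([cv2.resize(s[130:270,190:350],(480,420),interpolation=2)])[:,:,::-1])
```

```text
0.06 [0.584 0.2   0.06 ]
0.082 [0.56  0.237 0.082]
0.11 [0.529 0.284 0.11 ]
0.13 [0.507 0.317 0.13 ]
cam [0.537 0.212 0.277] [-0.02  0.26 -0.96]
red end L [0.5681 0.162  0.051 ]
red end R [0.5145 0.1564 0.051 ]
back L [0.5598 0.258  0.051 ]
back R [0.5042 0.2542 0.051 ]
blue back R [0.4423 0.2449 0.051 ]
rib mid [0.5018 0.22   0.05  ]
rib left [0.567  0.2256 0.05  ]
rib right [0.4343 0.2114 0.05  ]
```

View pics/c3.png

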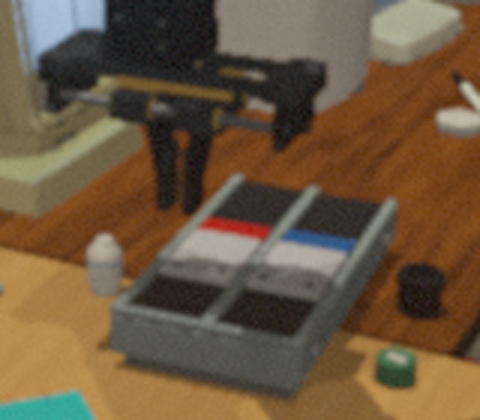

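Run:
```python
from h import *
import cv2
from scipy.optimize import least_squares
def proj(c,X):
    m=camera_model(c);Y=np.array(m['R'])@X+m['t'];return np.array([m['cx']+m['fx']*Y[0]/Y[2],m['cy']+m['fy']*Y[1]/Y[2]])
ob={'side':(245.5,191),'scene':(190+178/3,130+209/3)}
r=least_squares(lambda X:np.r_[proj('side',X)-ob['side'],proj('scene',X)-ob['scene']],[.53,.28,.09]);print(r.x,r.fun)
for c in ob:print(c,proj(c,np.array([.53,.283,.082])))
a=capture('side')[165:235,200:300]
cv2.imwrite('pics/c4.png',cv2.resize(a,(700,490),interpolation=2)[:,:,::-1])
print(sense()['time_s'],sense()['tcp_pos'])
```

```text
[0.5293846  0.2825564  0.11085448] [-0.2553593  -0.72350284  0.34845798  0.85334394]
side [244.63882646 204.43774955]
scene [249.1710387  212.62576529]
3.95 [0.53011255 0.2839608  0.0920033 ]
```

View pics/c4.png

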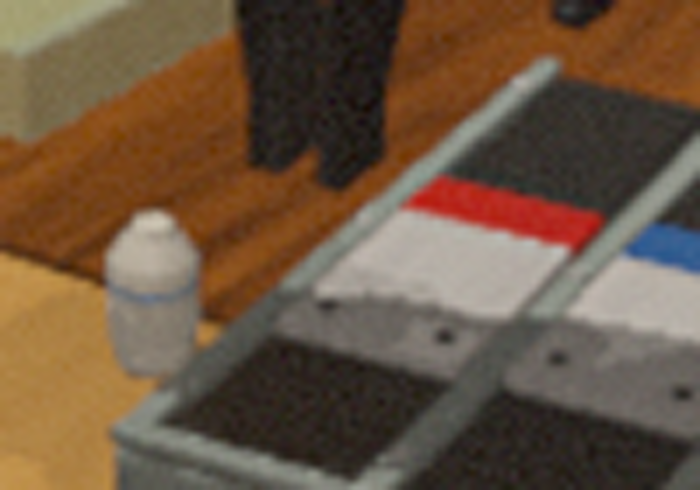

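The fingertips look about 28 mm higher in both views than the stated 8 mm ahead of the TCP, though their xy agrees. I'll descend slowly, watch the force and check again.

>>> arm_command:
  motion:
    - [10,-4,2,10,0,0,-0.008]
    - [10,0,0,10,0,0,0]
    - [10,0,0,7,0,0,0]
    - [10,0,0,4,0,0,0]
    - [10,0,0,2,0,0,0]
    - [10,0,0,0,0,0,0]
    - [10,0,0,0,0,0,0]

```text
time_s: 4.65
tcp_pos: [0.5268, 0.2871, 0.0568]
ee_rot: [[0.092, -0.996, 0.0], [-0.996, -0.092, 0.0], [-0.0, -0.0, -1.0]]
wrist_force: [-0.4, -0.1, 0.3]
gripper_width: 0.113
gripper_force: 0.0
```

```bash
python3 g.py
python3 - <<'E'
from h import *
import cv2
a=capture('side')[165:235,200:300]; b=capture('scene')[150:250,200:320]
cv2.imwrite('pics/c5.png',np.vstack([cv2.resize(a,(430,300),interpolation=2),cv2.resize(b,(430,300),interpolation=2)])[:,:,::-1])
E
```

```text
4.65 [0.5268 0.2871 0.0568] yaw x -84.72 z [ 0.  0. -1.] F [-0.4 -0.1  0.3] 0.11282024820492038
in ledge [0.0336 0.0937]
to target in tool mm [  -0.9   -0.3 -183.2]
```

View pics/c5.png

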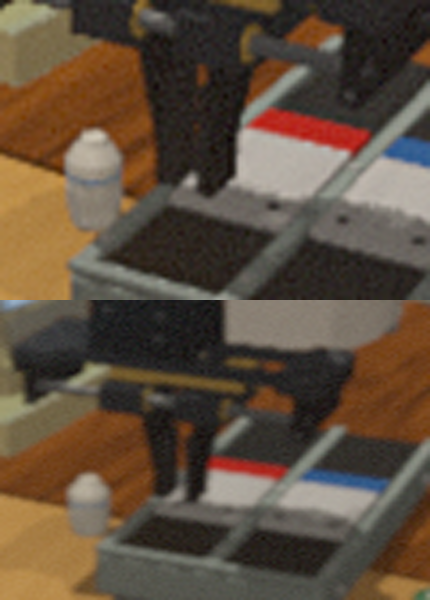

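>>> arm_command:
  motion:
    - [10,0,0,4,0,0,0]
    - [10,0,0,4,0,0,0]
    - [10,0,0,2,0,0,0]
    - [10,0,0,0,0,0,0]

```text
time_s: 5.15
tcp_pos: [0.5263, 0.2867, 0.046]
ee_rot: [[0.092, -0.996, -0.001], [-0.996, -0.092, -0.001], [0.001, 0.001, -1.0]]
wrist_force: [-0.1, -0.3, -0.4]
gripper_width: 0.113
gripper_force: 0.0
```

>>> arm_command:
  motion:
    - [10,0,0,3,0,0,0]
    - [10,0,0,2,0,0,0]
    - [10,0,0,1,0,0,0]
    - [10,0,0,0,0,0,0]

```text
time_s: 5.55
tcp_pos: [0.5265, 0.2869, 0.0404]
ee_rot: [[0.092, -0.996, -0.0], [-0.996, -0.092, -0.0], [0.0, 0.0, -1.0]]
wrist_force: [0.3, -0.2, 0.3]
gripper_width: 0.112
gripper_force: 0.0
```

```bash
python3 g.py
python3 - <<'E'
from h import *
import cv2
a=capture('side')[175:245,200:300]
cv2.imwrite('pics/c6.png',cv2.resize(a,(700,490),interpolation=2)[:,:,::-1])
E
```

```text
5.55 [0.5265 0.2869 0.0404] yaw x -84.73 z [-0. -0. -1.] F [ 0.3 -0.2  0.3] 0.11170995543284652
in ledge [0.0333 0.0935]
to target in tool mm [  -1.    -0.5 -199.6]
```

View pics/c6.png

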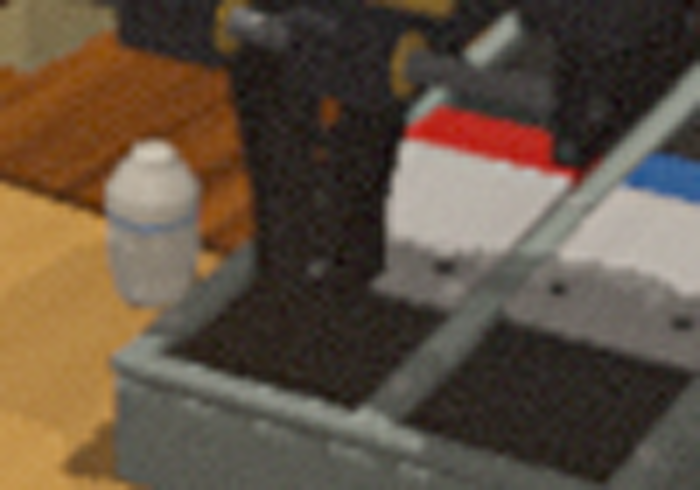

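>>> arm_command:
  motion:
    - [10,0,0,3,0,0,0]
    - [10,0,0,2,0,0,0]
    - [10,0,0,1,0,0,0]
    - [10,0,0,0,0,0,0]

```text
time_s: 6.0
tcp_pos: [0.5265, 0.2869, 0.0344]
ee_rot: [[0.092, -0.996, -0.0], [-0.996, -0.092, -0.0], [0.0, 0.0, -1.0]]
wrist_force: [-0.1, -0.5, -0.2]
gripper_width: 0.116
gripper_force: 0.0
```

>>> arm_command:
  motion:
    - [10,0,0,1,0,0,0]
    - [10,0,0,1,0,0,0]
    - [10,0,0,0,0,0,0]

```text
time_s: 6.3
tcp_pos: [0.5265, 0.2869, 0.0325]
ee_rot: [[0.092, -0.996, -0.0], [-0.996, -0.092, -0.0], [0.0, 0.0, -1.0]]
wrist_force: [0.2, -0.5, 0.5]
gripper_width: 0.113
gripper_force: 0.0
```

>>> arm_command:
  motion:
    - [10,0,0,1,0,0,0]
    - [10,0,0,1,0,0,0]
    - [10,0,0,0,0,0,0]

```text
time_s: 6.6
tcp_pos: [0.5265, 0.2869, 0.0305]
ee_rot: [[0.092, -0.996, -0.0], [-0.996, -0.092, -0.0], [0.0, 0.0, -1.0]]
wrist_force: [0.2, 0.4, -1.3]
gripper_width: 0.113
gripper_force: 0.0
```

>>> arm_command:
  motion:
    - [10,0,0,1,0,0,0]
    - [10,0,0,1,0,0,0]
    - [10,0,0,0,0,0,0]

```text
time_s: 6.9
tcp_pos: [0.5265, 0.287, 0.0285]
ee_rot: [[0.092, -0.996, -0.0], [-0.996, -0.092, -0.0], [0.0, 0.0, -1.0]]
wrist_force: [-1.3, 0.5, -0.3]
gripper_width: 0.111
gripper_force: 0.0
```

>>> arm_command:
  motion:
    - [10,0,0,1,0,0,0]
    - [10,0,0,0,0,0,0]

```text
time_s: 7.1
tcp_pos: [0.5265, 0.2869, 0.0275]
ee_rot: [[0.092, -0.996, -0.0], [-0.996, -0.092, -0.0], [0.0, 0.0, -1.0]]
wrist_force: [0.0, 0.0, 0.1]
gripper_width: 0.114
gripper_force: 0.0
```

>>> arm_command:
  motion:
    - [10,0,0,1,0,0,0]
    - [10,0,0,0,0,0,0]

```text
time_s: 7.3
tcp_pos: [0.5265, 0.2869, 0.0265]
ee_rot: [[0.092, -0.996, -0.0], [-0.996, -0.092, -0.0], [0.0, 0.0, -1.0]]
wrist_force: [0.3, -0.5, -0.6]
gripper_width: 0.115
gripper_force: 0.0
```

>>> arm_command:
  motion:
    - [10,0,0,1,0,0,0]
    - [10,0,0,0,0,0,0]

```text
time_s: 7.5
tcp_pos: [0.5265, 0.2869, 0.0255]
ee_rot: [[0.092, -0.996, -0.0], [-0.996, -0.092, -0.0], [0.0, 0.0, -1.0]]
wrist_force: [0.5, -0.6, 0.2]
gripper_width: 0.115
gripper_force: 0.0
```

>>> arm_command:
  motion:
    - [10,0,0,1,0,0,0]
    - [10,0,0,0,0,0,0]

```text
time_s: 7.7
tcp_pos: [0.5265, 0.2869, 0.0245]
ee_rot: [[0.092, -0.996, -0.0], [-0.996, -0.092, -0.0], [0.0, 0.0, -1.0]]
wrist_force: [0.2, -1.1, 0.2]
gripper_width: 0.115
gripper_force: 0.0
```

```bash
python3 g.py
python3 - <<'E'
from h import *
import cv2
a=capture('side')[175:245,200:300]
cv2.imwrite('pics/c7.png',cv2.resize(a,(700,490),interpolation=2)[:,:,::-1])
E
```

```text
7.7 [0.5265 0.2869 0.0245] yaw x -84.73 z [-0. -0. -1.] F [ 0.2 -1.1  0.2] 0.11465123903061697
in ledge [0.0333 0.0935]
to target in tool mm [  -1.    -0.5 -215.5]
```

View pics/c7.png

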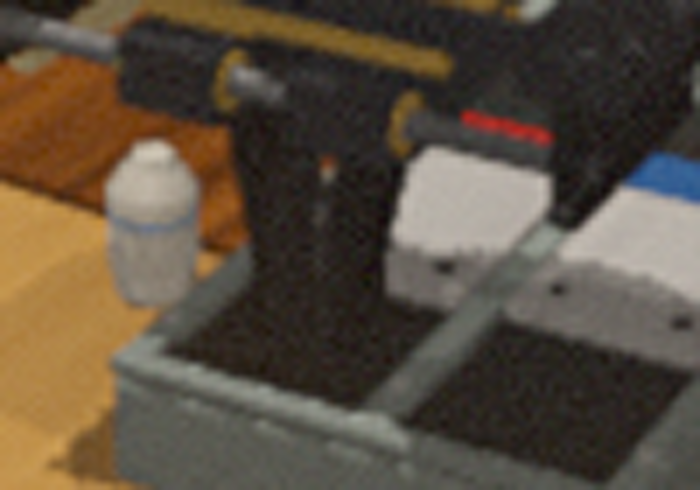

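>>> arm_command:
  motion:
    - [10,0,0,1,0,0,0]
    - [10,0,0,0,0,0,0]

```text
time_s: 7.95
tcp_pos: [0.5265, 0.2869, 0.0235]
ee_rot: [[0.092, -0.996, -0.0], [-0.996, -0.092, -0.0], [0.0, 0.0, -1.0]]
wrist_force: [-0.2, -0.2, 0.5]
gripper_width: 0.117
gripper_force: 0.0
```

>>> arm_command:
  motion:
    - [10,0,0,1,0,0,0]
    - [10,0,0,0,0,0,0]

```text
time_s: 8.15
tcp_pos: [0.5266, 0.287, 0.0226]
ee_rot: [[0.092, -0.996, 0.0], [-0.996, -0.092, 0.0], [-0.0, -0.0, -1.0]]
wrist_force: [0.3, 1.0, -0.5]
gripper_width: 0.111
gripper_force: 0.0
```

>>> arm_command:
  motion:
    - [10,0,0,1,0,0,0]
    - [10,0,0,0,0,0,0]

```text
time_s: 8.35
tcp_pos: [0.5267, 0.2871, 0.0226]
ee_rot: [[0.092, -0.996, 0.0], [-0.996, -0.092, -0.0], [0.0, -0.0, -1.0]]
wrist_force: [-0.6, -0.7, 5.7]
gripper_width: 0.114
gripper_force: 2.5
```

Floor contact is at TCP z ≈ 0.0226, so the real tips sit about 22 mm behind the TCP. I'll lift 2.5 mm and approach the plate.

>>> arm_command:
  motion:
    - [10,0,0,-3,0,0,0]
    - [10,5,0,0,0,0,0]
    - [10,5,0,0,0,0,0]
    - [10,3,0,0,0,0,0]
    - [10,2,0,0,0,0,0]
    - [10,2,0,0,0,0,0]
    - [10,1,0,0,0,0,0]
    - [10,0,0,0,0,0,0]

```text
time_s: 9.15
tcp_pos: [0.5283, 0.269, 0.0246]
ee_rot: [[0.092, -0.996, -0.0], [-0.996, -0.092, -0.0], [0.0, 0.0, -1.0]]
wrist_force: [0.4, -0.0, 0.3]
gripper_width: 0.115
gripper_force: 0.0
```

>>> arm_command:
  motion:
    - [10,2,0,0,0,0,0]
    - [10,2,0,0,0,0,0]
    - [10,2,0,0,0,0,0]

```text
time_s: 9.45
tcp_pos: [0.5289, 0.2633, 0.0247]
ee_rot: [[0.092, -0.996, 0.0], [-0.996, -0.092, 0.0], [-0.0, -0.0, -1.0]]
wrist_force: [-0.1, 1.0, -0.9]
gripper_width: 0.114
gripper_force: 0.5
```

>>> arm_command:
  motion:
    - [10,2,0,0,0,0,0]
    - [10,2,0,0,0,0,0]
    - [10,2,0,0,0,0,0]

```text
time_s: 9.75
tcp_pos: [0.5294, 0.257, 0.0247]
ee_rot: [[0.092, -0.996, 0.0], [-0.996, -0.092, 0.0], [-0.0, -0.0, -1.0]]
wrist_force: [0.6, 1.4, -0.1]
gripper_width: 0.115
gripper_force: 0.5
```

```bash
python3 g.py
```

```text
9.75 [0.5294 0.257  0.0247] yaw x -84.73 z [ 0.  0. -1.] F [ 0.6  1.4 -0.1] 0.11469178296799462
in ledge [0.0334 0.0635]
to target in tool mm [ -31.1   -0.5 -215.3]
```

>>> arm_command:
  motion:
    - [10,4,0,0,0,0,0]
    - [10,5,0,0,0,0,0]
    - [10,5,0,0,0,0,0]
    - [10,5,0,0,0,0,0]
    - [10,5,0,0,0,0,0]
    - [10,5,0,0,0,0,0]
    - [10,5,0,0,0,0,0]
    - [10,5,0,0,0,0,0]

```text
time_s: 10.55
tcp_pos: [0.533, 0.2179, 0.0247]
ee_rot: [[0.092, -0.996, 0.0], [-0.996, -0.092, 0.0], [-0.0, -0.0, -1.0]]
wrist_force: [1.1, 1.1, -0.6]
gripper_width: 0.115
gripper_force: 0.6
```

>>> arm_command:
  motion:
    - [10,5,0,0,0,0,0]
    - [10,5,0,0,0,0,0]
    - [10,5,0,0,0,0,0]
    - [10,5,0,0,0,0,0]
    - [10,5,0,0,0,0,0]
    - [10,5,0,0,0,0,0]
    - [10,5,0,0,0,0,0]
    - [10,5,0,0,0,0,0]

```text
time_s: 11.35
tcp_pos: [0.5366, 0.178, 0.0247]
ee_rot: [[0.092, -0.996, -0.0], [-0.996, -0.092, 0.0], [-0.0, 0.0, -1.0]]
wrist_force: [-0.4, 1.0, 0.6]
gripper_width: 0.115
gripper_force: 0.6
```

>>> arm_command:
  motion:
    - [10,5,0,0,0,0,0]
    - [10,5,0,0,0,0,0]
    - [10,4,0,0,0,0,0]
    - [10,3,0,0,0,0,0]
    - [10,2,0,0,0,0,0]
    - [10,0,0,0,0,0,0]

```text
time_s: 11.95
tcp_pos: [0.5383, 0.1591, 0.0246]
ee_rot: [[0.092, -0.996, -0.0], [-0.996, -0.092, -0.0], [0.0, 0.0, -1.0]]
wrist_force: [-0.3, -0.5, -0.2]
gripper_width: 0.116
gripper_force: 0.0
```

```bash
python3 g.py
cat > w.py <<'E'
from h import *
import cv2,sys
m=camera_model('wrist');im=capture('wrist');cv2.imwrite('pics/'+sys.argv[1],im[:,:,::-1])
R=np.array(m['R']);o=-R.T@np.array(m['t'])
q=[.502,.1907,.0927];c,s=np.cos(q[2]),np.sin(q[2])
def wray(u,v,z):
    a=np.array([(u-m['cx'])/m['fx'],(v-m['cy'])/m['fy']]);r=np.linalg.norm(a)+1e-9
    d=R.T@np.array([*(a/r*np.sin(r)),np.cos(r)]);w=o+d*(z-o[2])/d[2]
    return (w[:2]-q[:2])@np.array([[c,-s],[s,c]])
h=im.astype(int)
red=((h[...,0]>110)&(h[...,1]<80)&(h[...,2]<80)).astype(np.uint8)
n,l,stt,ce=cv2.connectedComponentsWithStats(red)
for i in np.argsort(-stt[1:,4])[:4]+1:
    x,y,w_,h_,a=stt[i]
    if a<100: continue
    ys,xs=np.nonzero(l==i);P=np.array([wray(u,v,.051) for u,v in zip(xs,ys)])
    print('red',stt[i].tolist(),'ledge x',np.percentile(P[:,0],[2,98]).round(4),'y',np.percentile(P[:,1],[0,2,98,100]).round(4))
E
python3 w.py w1.png
python3 - <<'E'
from h import *
print([(np.round(d['location']).tolist(),round(d['p'],2)) for t in('ledge_end','plate_red_tip') for d in find_in(t,'wrist')])
E
```

```text
11.95 [0.5383 0.1591 0.0246] yaw x -84.74 z [-0. -0. -1.] F [-0.3 -0.5 -0.2] 0.11638344907117511
in ledge [ 0.0332 -0.0348]
to target in tool mm [-129.3   -0.5 -215.4]
red [206, 0, 106, 87, 4439] ledge x [0.0094 0.0625] y [-0.1708 -0.1622 -0.1232 -0.1222]
red [470, 0, 42, 235, 3554] ledge x [-0.1541 -0.1086] y [-0.2073 -0.201  -0.0374 -0.0299]
red [111, 31, 28, 205, 1850] ledge x [0.1066 0.1257] y [-0.1582 -0.1538 -0.0393 -0.036 ]
red [83, 0, 32, 231, 1742] ledge x [0.1224 0.1477] y [-0.1835 -0.1809 -0.0419 -0.0382]
[([147.0, 359.0], 0.74), ([131.0, 257.0], 0.87)]
```

Run:
```python
from h import *
import cv2
im=cv2.imread('pics/w1.png')[:,:,::-1].astype(int)
for u in(240,275,345): # red lane, blue lane
    print(u,[(v,im[v:v+4,u-3:u+4].mean((0,1)).astype(int).tolist()) for v in range(0,150,5)])
import sys;sys.argv=['','w2.png']
exec(open('w.py').read())
for u in(240,275,345):print(u,[(v,wray(u,v,.051).round(4).tolist()) for v in range(30,150,15)])
```

```text
240 [(0, [146, 83, 38]), (5, [144, 81, 38]), (10, [141, 81, 38]), (15, [139, 78, 37]), (20, [139, 78, 37]), (25, [138, 77, 37]), (30, [138, 77, 36]), (35, [139, 79, 37]), (40, [193, 73, 46]), (45, [246, 70, 57]), (50, [246, 71, 56]), (55, [246, 72, 58]), (60, [247, 72, 58]), (65, [247, 73, 60]), (70, [247, 72, 61]), (75, [247, 73, 60]), (80, [247, 73, 58]), (85, [245, 210, 206]), (90, [247, 247, 246]), (95, [247, 247, 246]), (100, [247, 247, 246]), (105, [247, 247, 246]), (110, [247, 247, 246]), (115, [247, 247, 246]), (120, [247, 247, 246]), (125, [247, 247, 246]), (130, [247, 247, 246]), (135, [246, 246, 245]), (140, [246, 245, 242]), (145, [246, 245, 240])]
275 [(0, [156, 87, 38]), (5, [159, 89, 39]), (10, [164, 93, 41]), (15, [169, 96, 40]), (20, [175, 99, 41]), (25, [179, 101, 44]), (30, [181, 103, 44]), (35, [182, 102, 44]), (40, [216, 82, 49]), (45, [246, 67, 55]), (50, [246, 69, 56]), (55, [246, 69, 56]), (60, [246, 71, 58]), (65, [246, 72, 58]), (70, [246, 73, 60]), (75, [246, 76, 63]), (80, [247, 79, 66]), (85, [245, 212, 207]), (90, [247, 246, 244]), (95, [247, 246, 244]),
[... 1157 characters left out ...]
, 231, 1753] ledge x [0.1225 0.1478] y [-0.183  -0.1805 -0.0416 -0.038 ]
240 [(30, [0.0454, -0.1525]), (45, [0.0454, -0.1439]), (60, [0.0453, -0.1355]), (75, [0.0453, -0.1273]), (90, [0.0453, -0.1192]), (105, [0.0454, -0.1112]), (120, [0.0454, -0.1031]), (135, [0.0455, -0.0951])]
275 [(30, [0.0269, -0.1524]), (45, [0.0269, -0.1439]), (60, [0.0269, -0.1355]), (75, [0.0269, -0.1273]), (90, [0.0269, -0.1192]), (105, [0.0269, -0.1111]), (120, [0.0269, -0.1031]), (135, [0.0268, -0.0951])]
345 [(30, [-0.0114, -0.1548]), (45, [-0.0111, -0.146]), (60, [-0.011, -0.1374]), (75, [-0.011, -0.1289]), (90, [-0.011, -0.1206]), (105, [-0.0111, -0.1123]), (120, [-0.0113, -0.1041]), (135, [-0.0116, -0.0959])]
```

The red tip is about 11.5 mm past the ledge end (tip at ledge y ≈ -0.1465). It needs about 19 mm more, so I'll push slowly.

>>> arm_command:
  motion:
    - [10,2,0,0,0,0,0]
    - [10,3,0,0,0,0,0]
    - [10,3,0,0,0,0,0]
    - [10,3,0,0,0,0,0]
    - [10,3,0,0,0,0,0]
    - [10,2,0,0,0,0,0]
    - [10,1,0,0,0,0,0]
    - [10,0,0,0,0,0,0]

```text
time_s: 12.95
tcp_pos: [0.5398, 0.1423, 0.0247]
ee_rot: [[0.092, -0.996, -0.0], [-0.996, -0.092, -0.0], [0.0, 0.0, -1.0]]
wrist_force: [-1.0, -0.4, 0.6]
gripper_width: 0.113
gripper_force: 0.0
```

```bash
python3 g.py
cat > e.py <<'E'
import sys
exec(open('w.py').read())
def edges(u):
    k=h[:,u-3:u+4].mean(1); r=k[:,0]-k[:,1]>130
    v=np.nonzero(r[:240])[0]; return v.min(),v.max()
for u in(235,258,280):
    a,b=edges(u);print(u,a,b,'tip',wray(u,a-.5,.051).round(4),'red/steel',wray(u,b+.5,.051).round(4))
for u in(335,345,355):
    k=h[:240,u-3:u+4].mean(1);g=k[:,0]-k[:,2]
    v=np.nonzero(g<60)[0];v=v[v>20].min();print('end',v,wray(u,v-.5,.045).round(4))
E
python3 e.py w3.png
```

```text
12.95 [0.5398 0.1423 0.0247] yaw x -84.74 z [-0. -0. -1.] F [-1.  -0.4  0.6] 0.11308226864315907
in ledge [ 0.0332 -0.0517]
to target in tool mm [-146.2   -0.5 -215.4]
red [206, 0, 106, 87, 4489] ledge x [0.0094 0.0625] y [-0.1876 -0.1785 -0.1401 -0.1391]
red [467, 0, 45, 235, 3410] ledge x [-0.1542 -0.1085] y [-0.2242 -0.218  -0.054  -0.0468]
red [85, 0, 32, 242, 1899] ledge x [0.1205 0.1469] y [-0.2001 -0.1971 -0.0517 -0.0475]
red [113, 50, 24, 194, 1796] ledge x [0.1065 0.1248] y [-0.1636 -0.1574 -0.0501 -0.0474]
235 42 85 tip [ 0.0481 -0.1632] red/steel [ 0.048  -0.1389]
258 42 84 tip [ 0.0359 -0.163 ] red/steel [ 0.0359 -0.1392]
280 42 85 tip [ 0.0243 -0.1631] red/steel [ 0.0243 -0.1388]
end 96 [-0.0069 -0.1348]
end 96 [-0.0127 -0.1352]
end 97 [-0.0187 -0.135 ]
```

>>> arm_command:
  motion:
    - [10,1,0,0,0,0,0]
    - [10,1,0,0,0,0,0]
    - [10,0,0,0,0,0,0]
    - [10,-3,0,0,0,0,0]
    - [10,-5,0,0,0,0,0]
    - [10,-8,0,-2,0,0,0]
    - [10,0,0,-20,0,0,0]
    - [10,0,0,0,0,0,0]

```text
time_s: 13.8
tcp_pos: [0.5404, 0.1582, 0.0489]
ee_rot: [[0.094, -0.996, 0.005], [-0.996, -0.094, 0.002], [-0.002, -0.005, -1.0]]
wrist_force: [0.4, 0.4, -0.2]
gripper_width: 0.111
gripper_force: 0.0
```

```bash
python3 g.py; python3 e.py w4.png
```

```text
13.8 [0.5404 0.1582 0.0489] yaw x -84.63 z [ 0.005  0.002 -1.   ] F [ 0.4  0.4 -0.2] 0.11057165180202355
in ledge [ 0.0352 -0.0359]
to target in tool mm [-130.8    0.3 -190.9]
red [449, 0, 63, 240, 5514] ledge x [-0.1773 -0.1121] y [-0.2233 -0.2143 -0.0269 -0.0203]
red [215, 0, 96, 71, 3971] ledge x [0.0085 0.0628] y [-0.182  -0.1796 -0.1414 -0.1356]
red [117, 0, 51, 227, 3548] ledge x [0.0995 0.1317] y [-0.1866 -0.1808 -0.0403 -0.0335]
red [98, 0, 35, 222, 2904] ledge x [0.1244 0.1511] y [-0.1929 -0.1895 -0.0464 -0.0362]
235 25 61 tip [ 0.0525 -0.1647] red/steel [ 0.0523 -0.1405]
258 25 60 tip [ 0.0384 -0.1644] red/steel [ 0.0383 -0.1409]
280 25 61 tip [ 0.0249 -0.1646] red/steel [ 0.025  -0.1404]
end 75 [-0.0106 -0.1345]
end 76 [-0.0172 -0.1343]
end 76 [-0.024  -0.1349]
```

>>> arm_command:
  motion:
    - [10,0,0,-30,0,0,0]
    - [10,0,0,-40,0,0,0]
    - [10,0,0,-30,0,0,0]
    - [10,0,0,0,0,0,0]
    - [10,0,0,0,0,0,0]
    - [10,0,0,0,0,0,0]

```text
time_s: 14.45
tcp_pos: [0.5375, 0.1562, 0.145]
ee_rot: [[0.091, -0.996, -0.003], [-0.996, -0.091, -0.001], [0.001, 0.003, -1.0]]
wrist_force: [0.0, -1.1, 0.1]
gripper_width: 0.116
gripper_force: 0.0
```

```bash
python3 e.py w5.png|tail -6; python3 -c "
from station import *
print(finish_job())"
```

```text
235 57 80 tip [ 0.0569 -0.1645] red/steel [ 0.0569 -0.1413]
258 56 80 tip [ 0.0356 -0.1652] red/steel [ 0.0356 -0.1411]
280 57 80 tip [ 0.0153 -0.1644] red/steel [ 0.0153 -0.1412]
end 90 [-0.0384 -0.1351]
end 91 [-0.0486 -0.1347]
end 91 [-0.0589 -0.1354]
the job is handed in; nothing more can be done
None
```

The job is handed in: by the wrist camera the red end sticks out about 30 mm past the ledge (tip at ledge y ≈ -0.165 m) with about 5–6 mm of bare steel showing, and the arm is withdrawn clear, though I took no final measurement of the blue plate or the loose things.

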